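Check the end-of-travel switch of the etching press

ROBOT

A 7-joint arm with a two-finger parallel gripper is mounted at the origin on the work surface. World frame = base frame: x ahead of the robot, y to its left, z up, the work surface at z = 0. Lengths are in m, angles in rad, forces in N, time in s.
With the tool pointing down it reaches from about 0.4 to 0.85 m from the base axis. Payload 10.4 kg.
Tool frame: the origin (TCP) lies at the very end of the fingers, on their centre line; the grasp point (between the pads) lies 19 mm behind it; z points along the fingers, y is the line along which they close (so a half turn about z gives the same grasp; the last joint's range is limited). The gripper opens to 87 mm and grips with 3 to 60 N. Pads are 19 mm wide; open, the fingers measure 117 mm over their backs; the gripper's body (75 mm by 190 mm) begins 51 mm behind the grasp point.
Start: joints at [-1.157, 0.332, -0.065, 1.46, 0.022, 1.35, -0.088], TCP at [0.264, 0.566, 0.223] pointing down, gripper open.
Joint ranges: [-2.6, 2.6], [-0.5, 2.12], [-1.47, 1.34], [0.16, 2.42], [-1.27, 4.41], [0.06, 2.06], [-2.6, 2.6]. Speed limits (rad/s): [2.22, 2.22, 2.79, 2.79, 3.14, 3.14, 3.14].

INTERFACE

Orientations are given as a unit quaternion [x, y, z, w].
In Python, from bench import r gives the robot as it stands.
- The arm moves only by the tool arm_command, never from a script. Its argument "moves" is one flat list of numbers, 4 for each row, row after row: the shift along the tool's x, y, z in cm, then the turn about the tool's z in degrees. A call has 1 to 12 rows; each row shifts and turns the commanded pose from where the row before left it, along the tool's axes as they then stand; what a row does not reach is not made up. A row lasts 1/12 s, in which the tool goes at most 41.7 mm and 7.16 degrees, less where a joint would pass 70% of its speed; a pose out of reach is approached as far as the arm can. A call with a gripper value outside its range is refused whole. "fingers" is the opening in per cent of the stroke, from 0 (shut) to 100 (fully open), set as the call begins (left out, the last holds). The fingers move at their own pace and stop on an object; "squeeze" is the grip in N (left out, the last holds). Time passes only in rows, so rows that do not move let the fingers close. It gives the time, the measured TCP pose, the force, the opening and the grip force at its end, in the units of the state.
- r.read_state(): the state, without advancing time (a new reading comes with each control period).
- r.camera(name): name is "side" or "top" or "wrist"; returns the picture (480x640x3 uint8, red, green, blue); there is no depth.
- r.camera_info(name): a dict with "fx", "fy", "cx", "cy" (pixels), "k1" (the pictures are not rectified: a ray, as slopes to the right and down, at radius r is drawn at 1 + k1 r^2 times it, then the intrinsics apply), "origin" and "attitude" of the camera in the world. Camera axes: x right, y up, looking along -z (the intrinsics and any distortion apply to the point x, -y, -z); pixel columns grow to the right and rows downward; lengths in m; the calibration is good to about 2 mm. A picture is of the moment at which its call begins: read the wrist's pose just before it. camera_info takes no time and is no camera call; for the wrist camera it gives the pose at the moment of the call.
- r.close_job(): hands the job in; it is judged then, once.
The state is a dict: "time": time; "joint_positions": joint angles; "joint_vel": joint speeds; "joint_torque": joint torques, N m; "ee_pos": TCP position; "eef_rot": TCP orientation; "ft_force": force on the tool from outside, world axes, zero at the start; "torque": the same for the moment, N m; "width": finger opening in m; "grip_force": force on a finger pad.
Only numpy, scipy, OpenCV 4.12 (cv2) and the standard library are available. Lean on these libraries where they do the work, as an engineer would, in place of code of your own. Each camera call takes 0.05 s, during which the arm holds its last target. There are 200 camera calls.

TASK

Before the printmaking class, check the press's limit switch: first slide the press bed (it has a handle) fully away from the switch, back to its stop. Then push the switch's roller arm over, the way the bed's striker would push it, until it clicks (about 25 degrees over; do not force it near the end of its swing) and let it spring back upright. When that is done, push the control box's lever fully over to its far side to set the press to run, leaving the bed at its stop and the jar and gourd where they are.

Things in the scene. Friction and masses are not known exactly. Their poses are not given: they have to be found in the camera images.
- press: Grey table-top etching press, fixed, yaw within 0.2 rad. Origin: centre of its underside on the table; x away from the robot, y left, z up. Base 200 (x) by 420 (y) mm, top 60 mm up. Roller gantry, 250 mm high, 240 mm long in x, at y = -170 to -90 mm. The limit switch stands on the base's robot-side face at y = +90 mm.
- bed (a joint): Steel press bed, 170 x 280 x 12 mm, top 78 mm up, sliding along the press's y with about 3 N of friction. 0 = beside the switch, striker just short of the roller; grows as it slides toward the press's -y, away from the switch; 0.12 m = at its stop. Starts between 0 and 0.04 m.
- bed_handle (a point): Middle of the round grip bar of the bed's handle, 122 mm up: bar 16 mm thick, 70 mm long along the press's x, its centre 44 mm above the bed's top; moves with the bed. Pinch it from above, fingers closing along the press's y.
- trip (a joint): Swing of the switch's roller arm about its pivot (axis along the press's x). 0 = upright at rest, grows as the roller is pushed toward the press's +y, the only way it swings. Clicks at 0.42 rad (24 deg); must never pass 0.78 rad; end of swing 1.05 rad. A spring returns it; at the roller it takes about 4 N at the click, 7 N at 0.78 rad.
- trip_roller (a point): Centre of the white nylon roller (28 mm diameter, 20 mm wide along the press's x) at the free end of the steel roller arm, on the arm's robot side; 70 mm from the pivot, 125 mm up at rest. Push on its side facing the press's -y. The shield's underside is 85 mm above it; the shield's edge is 7 mm nearer the robot than it.
- switch_pivot (a point): Pivot of the roller arm, 55 mm up, below the roller at rest (and 13 mm further along the press's x than the roller centre); fixed to the press.
- selector (a joint): Lever of the separate grey control box fixed on the table left or right of the press. 0 = leaning 0.5 rad toward the robot (off), 1.0 rad = fully over, leaning 0.5 rad away from it (run); stays where it is left, moves with under 1 N at the tip.
- selector_base: Control box, grey block 70 x 50 x 25 mm; origin at the centre of its underside on the table. Its x axis (away from the robot, yaw within 0.35 rad) is the way the lever is to be pushed over. The lever's pivot is 22 mm above the origin; it swings in the box's x-z plane.
- selector_tip (a point): Centre of the black ball, 26 mm diameter, on the tip of the control lever, 80 mm from its pivot.
- jar: Paint jar with white lid, 64 mm diameter, 100 mm high, loose, origin under its centre. Leave alone.
- gourd: Small orange gourd, 76 mm diameter, 75 mm high, loose, standing in front of the press's right half; origin under its centre. Leave alone.
- shield_edge (a point): Middle of the lower robot-side edge of the flat clear-plastic drip shield (4 mm thick) above the switch, 210 mm up. From here the shield runs 60 mm in the press's +x and 60 mm each way in y. A tool pointing straight down cannot get at the roller: lean it 35 to 45 degrees, tips forward from the robot's side under this edge.
- striker (a point): Centre of the bed's striker, a dark steel plate 90 (x) x 8 (y) x 24 (z) mm sticking out of the bed's robot-side edge, 118 mm up; moves with the bed.
There are look-alikes about, which are no part of the job. Leave any yellow look-alike of the selector_base alone.

How it is judged:
On the way, in this order (a step that is already met when the one before it is completed fails the run):
1. bed slid away from the switch to its stop (within 10 mm) (value of joint bed above 0.11 m), for 0.2 s.
2. roller arm pushed over past its click, 0.42 rad, with the bed still away (value of joint trip above 0.42 rad and value of joint bed above 0.105 m), for 0.1 s.
3. roller arm let go and back upright (value of joint trip below 0.06 rad and contact force between the fingers and trip below 0.1 N), for 0.2 s.
4. control lever pushed fully over (value of joint selector above 0.85 rad), for 0.2 s.
At the end, for the whole second after the job is handed in: Bed within 15 mm of its stop away from the switch, roller arm back upright (under 0.06 rad), control lever over by more than 0.85 of its 1.0 rad, and jar and gourd within 30 mm of where they started (value of joint bed above 0.105 m and value of joint trip below 0.06 rad and value of joint selector above 0.85 rad and distance of each of jar, gourd from where it was at the start of the episode below 0.03 m); the robot touches nothing.
It fails at once if roller arm forced past 0.78 rad (value of joint trip above 0.78 rad).
It fails at once if jar or gourd moved more than 30 mm (distance of any of jar, gourd from where it was at the start of the episode above 0.03 m).
It also fails if it takes over 72 s, if anything falls off the work surface, if the arm or the gripper's body presses on something with over 40 N, if the wrist force passes 120 N, or if a joint passes its speed limit or range.

## Working session

There is one attempt and no reset: what is moved stays moved. The work goes in short steps, Python scripts to look and compute and a tool call to move; the robot and the scene stay as the last step left them, time stands still between calls to the robot, and variables do not carry over. Pictures are saved under pics/ and viewed, at most 13 in all, crops included, and the job is handed in when it is done.

Besides the shell and the picture viewer there is one more tool, called after ">>>" as name(argument=value, ...), one argument or row to a line, values as JSON. arm_command: Moves the arm, as the interface text tells. Its arguments: {"type":"object","properties":{"moves":{"type":"array"},"fingers":{"type":"number"},"squeeze":{"type":"number"}},"required":["moves"]}

```bash
mkdir -p pics; ls; python3 - <<'E'
from bench import r
import cv2
s=r.read_state();print(s)
for n in("side","top"):
    i=r.camera_info(n);print(n,i)
    cv2.imwrite(f"pics/{n}0.png",r.camera(n)[:,:,::-1])
E
```

```text
pics
{'time': 0.0, 'joint_positions': array([-1.15661109,  0.33286078, -0.06473084,  1.46092601,  0.0216414 ,
        1.34986773, -0.08848202]), 'joint_vel': array([ 0.00028681, -0.00039941,  0.00041683,  0.00191758, -0.00036189,
       -0.00045913, -0.00155829]), 'joint_torque': array([-3.83154693e-04, -6.23255253e+01,  2.44348141e-02, -3.89897847e+01,
       -6.15155837e-02,  3.99844826e-02,  1.14194181e-04]), 'ee_pos': array([0.264237  , 0.56598813, 0.22176825]), 'eef_rot': array([ 2.16623111e-01,  9.76255070e-01, -6.74632900e-04, -1.02564243e-04]), 'ft_force': array([ 0.1700412 , -0.2945352 , -1.01146921]), 'torque': array([-0.03613727, -0.01029995,  0.05257253]), 'grip_force': 0.0, 'width': 0.08697146157896023}
side {'fx': 621.4895345199856, 'fy': 621.4895345199856, 'cx': 318.6289673010348, 'cy': 249.4188848125224, 'k1': -0.20527532426318454, 'origin': array([ 0.22647273, -0.93161616,  0.94619988]), 'attitude': array([ 0.42045782, -0.07904856, -0.1576258 ,  0.8900116 ])}
top {'fx': 451.7078036419919, 'fy': 451.7078036419919, 'cx': 313.29349832656027, 'cy': 241.42074186904551, 'k1': 0.032742268877823756, 'origin': array([ 0.37450869, -0.01977456,  1.01502616]), 'attitude': array([-0.07126576,  0.08546148,  0.74441702, -0.65837742])}
```

View pics/side0.png

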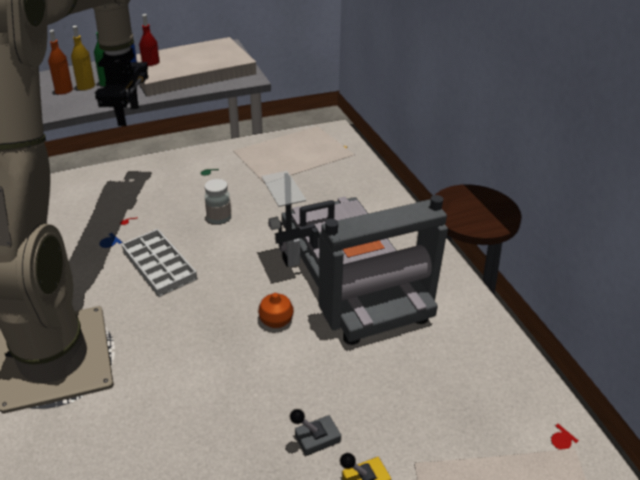

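View pics/top0.png

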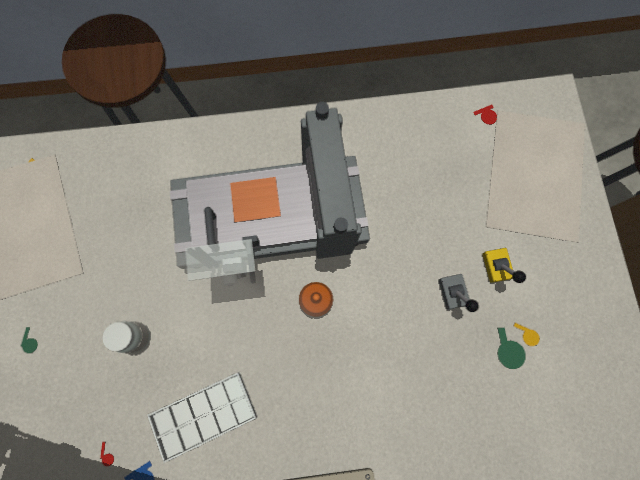

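The side view shows the press at about (350,260), with the jar at (217,200), the gourd at (276,310), the grey selector at (315,430) and the yellow decoy to its right. The top view shows the bed handle near (210,228), the shield at (220,260), the striker near (250,248) and the grey box at (455,290).

```bash
python3 - <<'E'
import cv2,numpy as np
t=cv2.imread("pics/top0.png");s=cv2.imread("pics/side0.png")
def c(im,x0,y0,w,h,k):
    o=cv2.resize(im[y0:y0+h,x0:x0+w],None,fx=k,fy=k,interpolation=cv2.INTER_CUBIC)
    o=cv2.convertScaleAbs(o,alpha=1.4,beta=15)
    for v in range(-x0%20,w,20): cv2.line(o,(int(v*k),0),(int(v*k),6),(0,0,255),1);cv2.putText(o,str(x0+v),(int(v*k)-9,16),0,.33,(0,0,255))
    for v in range(-y0%20,h,20): cv2.line(o,(0,int(v*k)),(6,int(v*k)),(0,0,255),1);cv2.putText(o,str(y0+v),(8,int(v*k)+4),0,.33,(0,0,255))
    return o
cv2.imwrite("pics/tc.png",c(t,160,95,220,165*1+25,3.1)[:600])
cv2.imwrite("pics/sc.png",c(s,240,160,215,190,3.1))
a=c(t,420,230,100,100,4);b=c(s,270,390,100,90,4)
b=cv2.copyMakeBorder(b,0,40,0,0,cv2.BORDER_CONSTANT)
cv2.imwrite("pics/sel.png",np.hstack([a,b]))
E
```

```text
(no output)
```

View pics/tc.png

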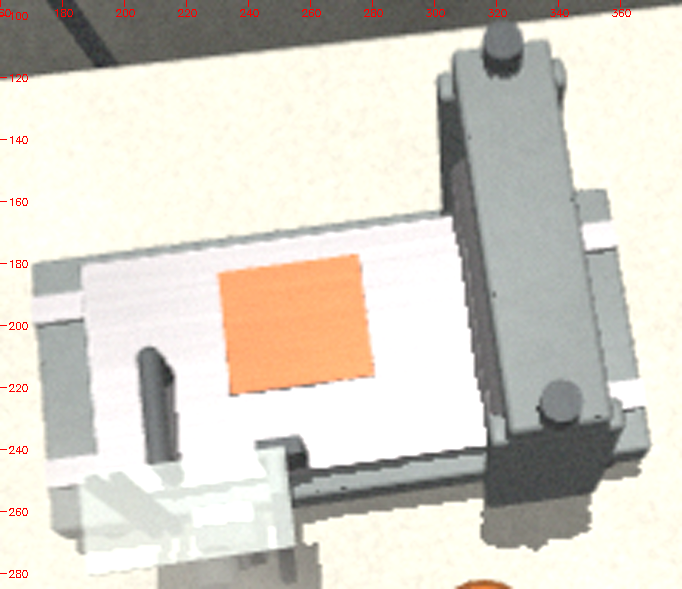

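View pics/sc.png

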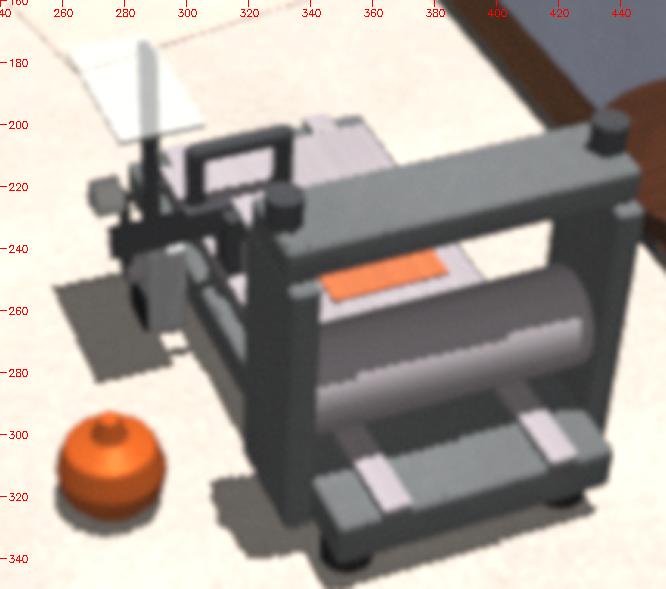

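View pics/sel.png

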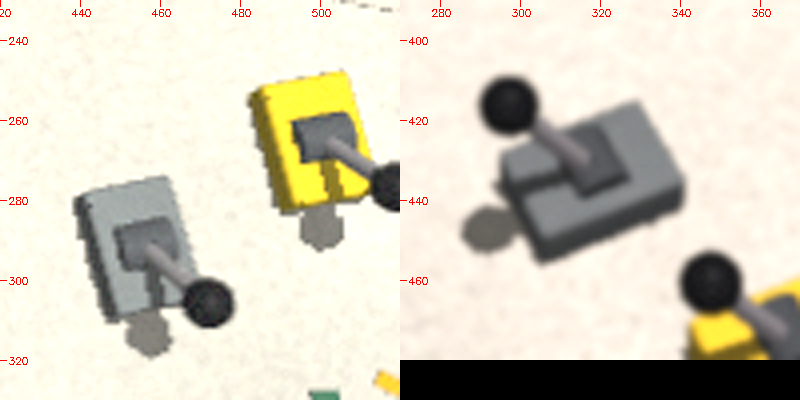

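The crops are clear. The base corners in top are (170,180), (355.5,156) and (369,234), the shield's robot-side edge midpoint is top (222,276) / side (271,190), and the roller is at side (274.5,223). The selector ball is at top (472,305.5) / side (297,416).

```bash
cat > h.py <<'E'
import numpy as np
from scipy.spatial.transform import Rotation as R
from scipy.optimize import least_squares
I={'top':dict(f=451.7078,cx=313.2935,cy=241.42074,k=.0327423,o=[.37450869,-.01977456,1.01502616],a=[-.07126576,.08546148,.74441702,-.65837742]),
'side':dict(f=621.48953,cx=318.62897,cy=249.41888,k=-.20527532,o=[.22647273,-.93161616,.94619988],a=[.42045782,-.07904856,-.1576258,.8900116])}
def proj(n,p):
    i=I[n];c=R.from_quat(i['a']).inv().apply(np.asarray(p,float)-i['o'])
    u=np.array([c[0],-c[1]])/-c[2];u=u*(1+i['k']*u@u)
    return u*i['f']+[i['cx'],i['cy']]
def tri(obs,z=None):
    if z is None:
        s=least_squares(lambda p:np.concatenate([proj(n,p)-o for n,o in obs]),[.5,0,.1])
        return s.x,s.fun
    s=least_squares(lambda p:np.concatenate([proj(n,[*p,z])-o for n,o in obs]),[.5,0]);return np.r_[s.x,z],s.fun
T=lambda u,v:('top',np.array([160+u/3.1,95+v/3.1]))
S=lambda u,v:('side',np.array([240+u/3.1,160+v/3.1]))
E
python3 - <<'E'
from h import *
np.set_printoptions(precision=4,suppress=True)
P=[(T(32,263),(.1,.21,.06)),(T(606,188),(.1,-.21,.06)),(T(648,432),(-.1,-.21,.06)),(S(340,528),(-.1,-.21,.06)),(S(608,455),(.1,-.21,.06))]
sh=[(T(88,573),-.0,.06),(T(297,548),0,-.06),(T(285,447),.06,-.06),(S(75,45),0,.06),(S(120,143),0,-.06),(S(203,125),.06,-.06),(S(150,30),.06,.06)]
def f(q):
    x,y,a,xe=q;c,s=np.cos(a),np.sin(a);o=[]
    for (n,uv),l in P+[(w,(xe+dx,.09+dy,.21)) for w,dx,dy in sh]:
        o.append(proj(n,[x+c*l[0]-s*l[1],y+s*l[0]+c*l[1],l[2]])-uv)
    return np.concatenate(o)
s=least_squares(f,[.6,0,0,-.13],loss='soft_l1');print(s.x);print(s.fun.reshape(-1,2))
x,y,a,xe=s.x
Rz=R.from_euler('z',a)
W=lambda l:np.array([x,y,0])+Rz.apply(l)
print('roller',W([xe+.007,.09,.125]),proj('side',W([xe+.007,.09,.125])),proj('top',W([xe+.007,.09,.125])))
h1=tri([T(148,352),S(290,133)]);h2=tri([S(190,157)],.128);print('handle far',h1,'near',h2)
for p in(h1[0],h2[0]):print(Rz.inv().apply(p-[x,y,0]))
b=tri([('top',np.array([472,305.7])),('side',np.array([297,416]))]);print('ball',b)
st=tri([S(112,240),],.118);print(Rz.inv().apply(st[0]-[x,y,0]))
# box: top corners z=.025
for px in([438.3+2,278.5],[460.5,274],[467,307],[447.5,310.5]): print('boxtop',tri([('top',np.array(px))],.025)[0])
for px in([295,428],[328.5,415.5],[341,434],[305,449]): print('boxside',tri([('side',np.array(px))],.025)[0])
print('jar',tri([('top',np.array([118,336.5]))],.1)[0],'gourd',tri([('top',np.array([316,297.])),('side',np.array([276,293.]))]))
E
```

```text
[ 0.6724  0.0361  0.016  -0.1578]
[[-0.8928 -0.962 ]
 [ 0.1752 -0.5246]
 [ 1.2638  6.0584]
 [-1.2478  0.9977]
 [ 1.8009 -1.4044]
 [-0.5112  0.063 ]
 [-0.9077 -1.1006]
 [-0.6655 -0.7038]
 [-2.7671  2.904 ]
 [-0.0516  1.0728]
 [ 0.7562  0.9273]
 [-0.9918  2.5129]]
roller [0.5202 0.1236 0.125 ] [274.3162 223.2488] [229.4335 278.1453]
handle far (array([0.6712, 0.1562, 0.1217]), array([ 0.0383, -0.639 , -0.6827,  0.227 ])) near (array([0.5902, 0.1444, 0.128 ]), array([-0., -0.]))
[0.0007 0.1202 0.1217]
[-0.0805  0.1096  0.128 ]
ball (array([ 0.4099, -0.3533,  0.094 ]), array([ 0.0006, -0.0115, -0.0093,  0.0019]))
[-0.1602  0.0493  0.118 ]
boxtop [ 0.4793 -0.3213  0.025 ]
boxtop [ 0.4838 -0.3673  0.025 ]
boxtop [ 0.411 -0.367  0.025]
boxtop [ 0.4087 -0.3237  0.025 ]
boxside [ 0.4131 -0.3296  0.025 ]
boxside [ 0.4779 -0.3245  0.025 ]
boxside [ 0.4843 -0.3689  0.025 ]
boxside [ 0.4152 -0.3764  0.025 ]
jar [0.4363 0.353  0.1   ] gourd (array([ 0.4686, -0.0432,  0.0788]), array([ 0.0413, -0.8932, -0.8679,  0.1701]))
```

>>> arm_command(
  moves=[0,0,-2,-6.5,0,0,-2,-6.5,0,0,-2,-6.5,0,0,-2,-6.5,-2.7,-2.7,0,0,-2.7,-2.7,0,0,-2.7,-2.7,0,0,-2.7,-2.7,0,0,-2.7,-2.7,0,0,-2.7,-2.7,0,0,-2.7,-2.7,0,0,0,0,0,0],
  fingers=0,
)

```text
time: 1.1
ee_pos: [0.463, 0.3729, 0.3023]
eef_rot: [-0.003, 1.0, -0.002, 0.001]
ft_force: [0.9, -1.5, -0.5]
width: 0.0146
grip_force: 0.0
```

>>> arm_command(
  moves=[-3,-2.5,0,0,-3,-2.5,0,0,-3,-3,0,-0.5,-3,-3,0,0,-3,-3,0,0,-3,-3,0,0,0,0,0,0],
)

```text
time: 1.68
ee_pos: [0.6427, 0.2073, 0.3009]
eef_rot: [-0.007, 1.0, -0.003, 0.0]
ft_force: [1.0, -0.7, 0.3]
width: 0.0005
grip_force: 0.0
```

```bash
python3 - <<'E'
from bench import r
import cv2
print(r.read_state());print(r.camera_info("wrist"))
cv2.imwrite("pics/w1.png",r.camera("wrist")[:,:,::-1])
E
```

```text
{'time': 1.6833, 'joint_positions': array([-0.4966617 ,  0.42420393,  0.1701563 ,  1.18455354, -0.06431061,
        1.53990161,  1.24647097]), 'joint_vel': array([-0.06581477, -0.04603112, -0.06943969,  0.05569356, -0.00973354,
        0.0013263 , -0.10071806]), 'joint_torque': array([ -5.14069453, -66.796875  ,  -0.6396864 , -42.28444934,
        -1.25254747,   0.17455545,   1.46578241]), 'ee_pos': array([0.64267474, 0.20728573, 0.30090696]), 'eef_rot': array([-7.45699648e-03,  9.99968142e-01, -2.84321469e-03,  1.55998706e-04]), 'ft_force': array([ 0.96347336, -0.65884161,  0.25092172]), 'torque': array([-0.0315197 , -0.0379887 , -0.01550482]), 'grip_force': 0.0, 'width': 0.0004842809855688865}
{'fx': 363.5058206570272, 'fy': 363.5058206570272, 'cx': 316.66035941198055, 'cy': 242.5223446284142, 'k1': -0.030143521751484936, 'origin': array([0.55850394, 0.20661362, 0.46251193]), 'attitude': array([-0.11034588, -0.10846982,  0.7040867 ,  0.69305123])}
```

View pics/w1.png

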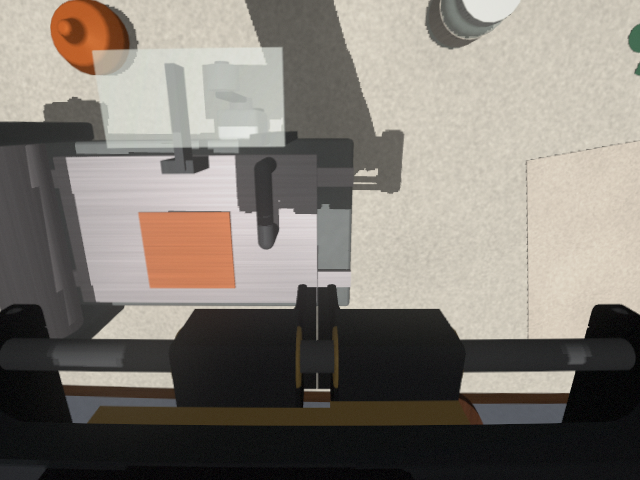

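The wrist view shows the handle bar from (265,160) to (267,245), the striker near (180,110), and the roller under the shield near (230,80).

```bash
cat >> h.py <<'E'
def wrist(px,z,o,a,f=363.5058,cx=316.66,cy=242.522,k=-.0301435):
    d=(np.array(px)-[cx,cy])/f; u=d/(1+k*d@d); u=d/(1+k*u@u)
    w=R.from_quat(a).apply([u[0],-u[1],-1]);o=np.array(o);return o+w*(z-o[2])/w[2]
E
python3 - <<'E'
from h import *
o=[0.55850394, 0.20661362, 0.46251193];a=[-0.11034588, -0.10846982,  0.7040867 ,  0.69305123]
for n,p,z in(('hn',(265,160),.126),('hf',(267,246),.126),('st',(172,66),.13),('st2',(178,160),.13),('sh',(93,50),.21),('sh',(282,47),.21),('sh',(286,146),.21),('sh',(109,149),.21),('bcor',(352,140),.06),('bfar',(350,304),.06),('bed',(318,304),.078),('bed',(317,155),.078)):print(n,wrist(p,z,o,a).round(4))
E
```

```text
hn [0.5886 0.1584 0.126 ]
hf [0.6709 0.1581 0.126 ]
st [0.5113 0.0825 0.13  ]
st2 [0.5892 0.0803 0.13  ]
sh [0.5133 0.0623 0.21  ]
sh [0.5111 0.1829 0.21  ]
sh [0.5716 0.1849 0.21  ]
sh [0.5748 0.0636 0.21  ]
bcor [0.5721 0.2426 0.06  ]
bfar [0.7665 0.2487 0.06  ]
bed [0.7579 0.2092 0.078 ]
bed [0.587  0.2055 0.078 ]
```

>>> arm_command(
  moves=[0,0,3.9,0,0,0,3.9,0,0,0,3.9,0,0,0,3.9,0,0,0,3.9,0,0,-1,0,0,0,-1.5,0,0,0,-1.5,0,0,0,-1.5,0,0,0,-1.5,0,0,0,-1.5,0,0],
)

```text
time: 2.65
ee_pos: [0.6413, 0.1307, 0.1106]
eef_rot: [-0.013, 1.0, 0.001, 0.002]
ft_force: [-1.1, 4.4, 2.2]
width: 0.0006
grip_force: 2.0
```

>>> arm_command(
  moves=[0,-1,0,0,0,-1,0,0,0,-0.5,0,0,0,-0.5,0,0,0,-0.4,0,0,0,0,0,0],
)

```text
time: 3.15
ee_pos: [0.6411, 0.0966, 0.1075]
eef_rot: [-0.013, 1.0, -0.0, -0.0]
ft_force: [-0.5, -0.6, 0.5]
width: 0.0004
grip_force: 0.0
```

>>> arm_command(
  moves=[0,-0.4,0,0,0,-0.4,0,0,0,-0.4,0,0,0,-0.4,0,0,0,-0.4,0,0],
)

```text
time: 3.57
ee_pos: [0.6414, 0.0772, 0.1074]
eef_rot: [-0.013, 1.0, -0.0, -0.0]
ft_force: [-0.8, 2.6, 0.4]
width: 0.0005
grip_force: 1.6
```

>>> arm_command(
  moves=[0,-0.4,0,0,0,-0.4,0,0,0,-0.3,0,0,0,-0.3,0,0,0,0,0,0],
)

```text
time: 3.98
ee_pos: [0.6414, 0.072, 0.1075]
eef_rot: [-0.016, 1.0, 0.005, -0.0]
ft_force: [-0.8, 24.8, 0.2]
width: 0.0003
grip_force: 12.1
```

>>> arm_command(
  moves=[0,0,0,0,0,0,0,0,0,2.5,0,0,0,2.5,0,0,0,0,-4,0,0,0,-4,0,0,0,-4,0,0,0,-4,0,0,0,-4,0,-4,0,0,0,-4,0,0,0],
)

```text
time: 4.9
ee_pos: [0.7221, 0.1146, 0.3138]
eef_rot: [-0.013, 1.0, 0.001, 0.004]
ft_force: [0.8, 1.1, -0.3]
width: 0.0006
grip_force: 0.0
```

>>> arm_command(
  moves=[-4,0,0,0,-4,0,0,0,-4,0,0,0,-4,0,0,0,-4,0,0,0,-4,0,0,0],
)

```text
time: 5.4
ee_pos: [0.8469, 0.1018, 0.3031]
eef_rot: [0.008, 1.0, 0.01, 0.008]
ft_force: [0.6, -0.3, -0.5]
width: 0.0006
grip_force: 0.0
```

>>> arm_command(
  moves=[-4,0,0,0,-4,0,0,0,-4,0,0,0,-4,0,0,0],
)

```text
time: 5.73
ee_pos: [0.8959, 0.0862, 0.2749]
eef_rot: [0.013, 0.999, 0.015, 0.051]
ft_force: [0.7, -0.1, -1.0]
width: 0.0003
grip_force: 0.0
```

```bash
python3 - <<'E'
from bench import r
print(r.read_state()['joint_positions'], r.read_state()['eef_rot'])
E
```

```text
[-0.20902579  1.15910101  1.19636737  0.16172964 -1.16183876  1.81524351
  1.48886229] [0.0128391  0.99850753 0.01529766 0.05083151]
```

>>> arm_command(
  moves=[-4,0,0,0,-4,0,0,0,-4,0,0,0,-4,0,0,0,-4,0,0,0,-4,0,0,0],
)

```text
time: 6.23
ee_pos: [0.9682, 0.068, 0.2502]
eef_rot: [0.013, 0.991, 0.023, 0.132]
ft_force: [-1.0, -0.0, 0.6]
width: 0.0006
grip_force: 0.0
```

```bash
cat > st.py <<'E'
from bench import r
from scipy.spatial.transform import Rotation as R
s=r.read_state();M=R.from_quat(s['eef_rot']).as_matrix()
print(s['time'],'q',s['joint_positions'].round(3),'p',s['ee_pos'].round(4));print('x',M[:,0].round(3),'y',M[:,1].round(3),'z',M[:,2].round(3),s['ft_force'].round(1))
E
python3 st.py
```

```text
6.2333 q [-0.18   1.207  1.272  0.162 -1.256  1.617  1.52 ] p [0.9682 0.068  0.2502]
x [-0.965  0.032 -0.261] y [0.02  0.999 0.049] z [ 0.262  0.042 -0.964] [-1.  -0.   0.6]
```

>>> arm_command(
  moves=[-4,0,0,0,-4,0,0,0,-4,0,0,0,-4,0,0,0,-4,0,0,0,-4,0,0,0,-4,0,0,0,-4,0,0,0],
)

```text
time: 6.9
ee_pos: [1.0425, 0.0464, 0.28]
eef_rot: [0.015, 0.97, 0.03, 0.242]
ft_force: [0.4, -0.8, 0.3]
width: 0.0006
grip_force: 0.0
```

```bash
python3 st.py
```

```text
6.9 q [-0.152  1.205  1.263  0.162 -1.266  1.393  1.547] p [1.0425 0.0464 0.28  ]
x [-0.882  0.043 -0.469] y [0.014 0.998 0.066] z [ 0.471  0.052 -0.881] [ 0.4 -0.8  0.3]
```

>>> arm_command(
  moves=[-4,0,0,0,-4,0,0,0,-4,0,0,0,-4,0,0,0,-4,0,0,0,-4,0,0,0,-4,0,0,0],
)

```text
time: 7.48
ee_pos: [1.0841, 0.0304, 0.3554]
eef_rot: [0.016, 0.942, 0.035, 0.335]
ft_force: [-0.4, 0.5, -0.4]
width: 0.0003
grip_force: 0.0
```

```bash
python3 st.py
```

```text
7.4833 q [-0.134  1.161  1.25   0.162 -1.267  1.243  1.565] p [1.0841 0.0304 0.3554]
x [-0.776  0.053 -0.629] y [0.006 0.997 0.077] z [ 0.631  0.055 -0.774] [-0.4  0.5 -0.4]
```

>>> arm_command(
  moves=[3.1,0,-2.5,0,3.1,0,-2.5,0,3.1,0,-2.5,0,3.1,0,-2.5,0,3.1,0.5,-2.5,0,3.1,0.5,-2.5,0,3.1,0.5,-2.5,0,3.1,0.5,-2.5,0],
)

```text
time: 8.15
ee_pos: [0.854, 0.0532, 0.3669]
eef_rot: [0.016, 0.939, 0.032, 0.341]
ft_force: [-0.6, -0.1, 3.5]
width: 0.0007
grip_force: 0.0
```

```bash
python3 st.py
```

```text
8.15 q [-0.963  0.616  1.316  1.398 -0.896  0.926  1.94 ] p [0.854  0.0532 0.3669]
x [-0.766  0.053 -0.64 ] y [0.009 0.997 0.072] z [ 0.642  0.05  -0.765] [-0.6 -0.1  3.5]
```

>>> arm_command(
  moves=[3.1,0,-2.5,0,3.1,0,-2.5,0,3.1,0,-2.5,0,3.1,0,-2.5,0,3.1,0,-2.5,0,3.1,0,-2.5,0,3.1,0,-2.5,0],
)

```text
time: 8.73
ee_pos: [0.6843, 0.0562, 0.3612]
eef_rot: [0.022, 0.951, 0.034, 0.308]
ft_force: [-0.8, -0.9, -2.7]
width: 0.0006
grip_force: 0.0
```

```bash
python3 st.py
```

```text
8.7333 q [-1.414 -0.2    1.122  1.759  0.359  0.863  1.134] p [0.6843 0.0562 0.3612]
x [-0.809  0.062 -0.584] y [0.02  0.997 0.077] z [ 0.587  0.051 -0.808] [-0.8 -0.9 -2.7]
```

>>> arm_command(
  moves=[1.5,0,-1.2,0,1.5,0,-1.2,0,1.5,0,-1.2,0,1.5,0,-1.2,0,1.5,0,-1.2,0,1.5,0,-1.2,0,1.5,0,-1.2,0,1.5,0,-1.2,0],
)

```text
time: 9.4
ee_pos: [0.5299, 0.0592, 0.3694]
eef_rot: [0.021, 0.951, 0.034, 0.308]
ft_force: [0.2, 0.9, 0.9]
width: 0.0006
grip_force: 0.0
```

```bash
python3 st.py
```

```text
9.4 q [-0.908 -0.495  0.435  2.015  0.494  1.016  0.926] p [0.5299 0.0592 0.3694]
x [-0.809  0.062 -0.584] y [0.019 0.997 0.079] z [ 0.587  0.052 -0.808] [0.2 0.9 0.9]
```

>>> arm_command(
  moves=[2.5,-0.2,0.4,0,2.5,-0.2,0.4,0,2.5,-0.2,0.4,0,2.5,-0.2,0.4,0,2.5,-0.2,0.4,0,2.5,-0.2,0.4,0,0,0,0,0],
)

```text
time: 9.98
ee_pos: [0.4735, 0.0574, 0.3103]
eef_rot: [0.021, 0.952, 0.034, 0.305]
ft_force: [0.6, 0.1, -1.7]
width: 0.0002
grip_force: 0.0
```

```bash
python3 st.py
```

```text
9.9833 q [-0.118 -0.5   -0.132  2.185  0.044  0.837  1.255] p [0.4735 0.0574 0.3103]
x [-0.813  0.06  -0.579] y [0.018 0.997 0.077] z [ 0.582  0.052 -0.812] [ 0.6  0.1 -1.7]
```

>>> arm_command(
  moves=[2,-0.1,1,0,2,-0.1,1,0,2,-0.1,1,0,2,-0.1,1,0,0,0,0,0,0,0,0,0],
)

```text
time: 10.48
ee_pos: [0.4524, 0.0673, 0.2291]
eef_rot: [0.017, 0.953, 0.035, 0.299]
ft_force: [0.2, -0.8, 0.6]
width: 0.001
grip_force: 0.0
```

```bash
python3 st.py
```

```text
10.4833 q [-0.09  -0.5   -0.202  2.347  0.029  0.684  1.22 ] p [0.4524 0.0673 0.2291]
x [-0.82   0.053 -0.57 ] y [0.012 0.997 0.076] z [ 0.572  0.056 -0.818] [ 0.2 -0.8  0.6]
```

>>> arm_command(
  moves=[0.2,-0.2,2.7,0,0.2,-0.2,2.7,0,0.3,-0.2,2.7,0,0.3,-0.1,2.7,0,0.3,-0.1,2.7,0,0,0,0,0,0,0,0,0],
)

```text
time: 11.07
ee_pos: [0.5196, 0.067, 0.1103]
eef_rot: [0.018, 0.954, 0.034, 0.299]
ft_force: [-0.5, -0.1, 0.3]
width: 0.0002
grip_force: 0.0
```

```bash
python3 st.py
```

```text
11.0667 q [ 0.031 -0.133 -0.304  2.371  0.228  0.303  1.054] p [0.5196 0.067  0.1103]
x [-0.821  0.054 -0.568] y [0.014 0.997 0.076] z [ 0.571  0.054 -0.819] [-0.5 -0.1  0.3]
```

>>> arm_command(
  moves=[0,0.8,0,0,0,0.8,0,0,0,0.5,0,0,0,0.5,0,0,0,0.5,0,0,0,0.3,0,0,0,0,0,0],
)

```text
time: 11.65
ee_pos: [0.5205, 0.1014, 0.1154]
eef_rot: [0.018, 0.953, 0.034, 0.301]
ft_force: [-0.1, -2.2, 1.7]
width: 0.0003
grip_force: 0.6
```

```bash
python3 - <<'E'
from bench import r
import cv2,subprocess
s=r.read_state();print(s['ee_pos'],s['ft_force'])
im=r.camera("side")[150:300,220:360,::-1]
cv2.imwrite("pics/s2.png",cv2.convertScaleAbs(cv2.resize(im,None,fx=4,fy=4,interpolation=cv2.INTER_CUBIC),alpha=1.4,beta=15))
E
```

```text
[0.52051174 0.10135501 0.11538543] [-0.13288181 -2.23959316  1.70383477]
```

View pics/s2.png

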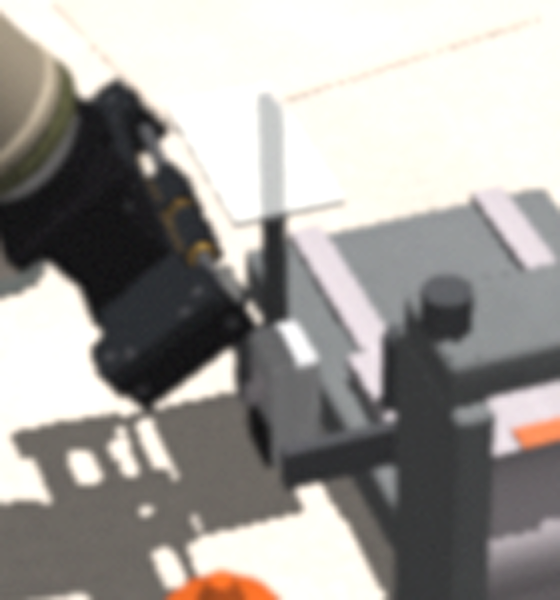

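The picture shows the leaned fingers under the shield edge, at the roller, and the bed at its stop with the striker well clear.

>>> arm_command(
  moves=[0,0.4,0,0,0,0.4,0,0,0,0.4,0,0,0,0.4,0,0,0,0.4,0,0,0,0,0,0],
)

```text
time: 12.2
ee_pos: [0.5193, 0.1211, 0.1137]
eef_rot: [0.018, 0.954, 0.034, 0.299]
ft_force: [0.9, -2.2, -0.1]
width: 0.0003
grip_force: 1.6
```

>>> arm_command(
  moves=[0,0.3,0,0,0,0.3,0,0,0,0.2,0,0,0,0,0,0,0,0,0,0],
)

```text
time: 12.62
ee_pos: [0.5192, 0.1282, 0.1141]
eef_rot: [0.018, 0.954, 0.034, 0.299]
ft_force: [-1.0, -4.7, -2.8]
width: 0.0007
grip_force: 2.6
```

```bash
python3 - <<'E'
from bench import r
import cv2,numpy as np
s=r.read_state();print(s['ee_pos'],s['ft_force'])
def c(im,x0,y0,w,h,k): return cv2.convertScaleAbs(cv2.resize(im[y0:y0+h,x0:x0+w,::-1],None,fx=k,fy=k,interpolation=cv2.INTER_CUBIC),alpha=1.4,beta=15)
cv2.imwrite("pics/s3.png",np.hstack([c(r.camera("side"),250,170,80,100,5),c(r.camera("top"),170,210,80,100,5)]))
E
```

```text
[0.51922159 0.12824648 0.11410159] [-1.02319346 -4.69546381 -2.75414318]
```

View pics/s3.png

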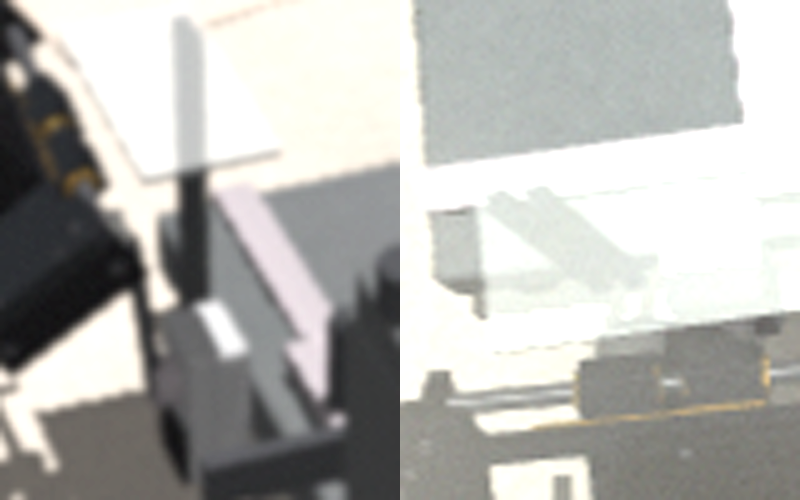

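>>> arm_command(
  moves=[0,0.2,0,0,0,0.2,0,0,0,0,0,0,0,0,0,0],
)

```text
time: 13.05
ee_pos: [0.5194, 0.1319, 0.1145]
eef_rot: [0.018, 0.954, 0.034, 0.299]
ft_force: [0.6, -5.8, -3.7]
width: 0.0003
grip_force: 3.0
```

```bash
python3 - <<'E'
from bench import r
import numpy as np
f=[]
for i in range(6):
    r.camera("top");s=r.read_state();f.append(np.r_[s['ft_force'],s['grip_force'],s['ee_pos'][1]])
print(np.mean(f,0),np.std(f,0))
E
```

```text
[ 2.13265783e-03 -6.15079223e+00 -3.53524775e+00  3.00793484e+00
  1.31856989e-01] [4.01114386e-01 6.29288615e-01 2.00682203e-01 7.32154935e-04
 2.44548184e-05]
```

>>> arm_command(
  moves=[0,0.2,0,0,0,0.2,0,0,0,0,0,0,0,0,0,0,0,0,0,0],
)

```text
time: 13.77
ee_pos: [0.5193, 0.1354, 0.1145]
eef_rot: [0.019, 0.954, 0.033, 0.298]
ft_force: [0.6, -7.3, -5.2]
width: 0.0005
grip_force: 3.6
```

```bash
python3 - <<'E'
from bench import r
import numpy as np
f=[]
for i in range(5):
    r.camera("top");s=r.read_state();f.append(np.r_[s['ft_force'],s['grip_force'],s['ee_pos']])
print(np.mean(f,0))
E
```

```text
[ 0.85102561 -7.185154   -4.65815293  3.65051329  0.51927825  0.13534203
  0.11451994]
```

```bash
python3 - <<'E'
from h import *
# predicted roller pixel in top vs swing
for t in(0,.4,.5,.6,.7): print(t,proj('top',[.519,.123+.07*np.sin(t),.055+.07*np.cos(t)]),proj('top',[.509,.123+.07*np.sin(t)+.014,.055+.07*np.cos(t)]))
from bench import r
import cv2
im=r.camera("top")[255:300,180:250,::-1]
o=cv2.resize(im,None,fx=10,fy=10,interpolation=cv2.INTER_CUBIC)
o=cv2.normalize(o,None,0,255,cv2.NORM_MINMAX)
for v in range(0,70,10):cv2.putText(o,str(180+v),(v*10,12),0,.4,(0,0,255))
for v in range(5,45,10):cv2.putText(o,str(255+v),(0,v*10),0,.4,(0,0,255))
cv2.imwrite("pics/t4.png",o)
E
```

```text
0 [229.80151068 278.72910527] [223.10897515 284.60005225]
0.4 [216.55391499 280.79800973] [209.84615232 286.65010096]
0.5 [213.69369003 281.39345397] [206.99582122 287.23041895]
0.6 [211.08419285 282.00584474] [204.40153791 287.82385181]
0.7 [208.75384024 282.62768434] [202.09150232 288.42315995]
```

View pics/t4.png

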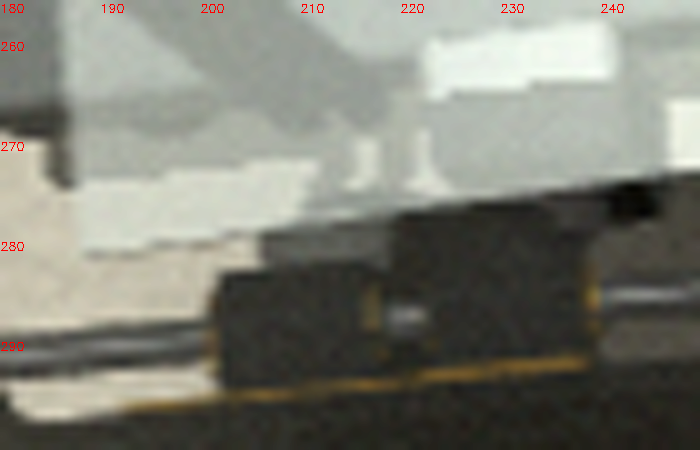

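Contact began at or before y=0.1014 and the fingers are now at 0.1354. That puts the swing between about 0.51 and 0.65 rad, past the click and below the limit. I'm releasing it now.

>>> arm_command(
  moves=[0,-1,0,0,0,-1,0,0,0,-1,0,0,0,-1,0,0,0,-1.5,0,0,0,-1.2,0,0,0,0,0,0,0,0,0,0,0,0,0,0,0,0,0,0],
)

```text
time: 14.9
ee_pos: [0.5192, 0.071, 0.1107]
eef_rot: [0.017, 0.953, 0.035, 0.3]
ft_force: [-0.3, 0.8, 0.6]
width: 0.0
grip_force: 0.0
```

>>> arm_command(
  moves=[0,0,-3,0,0,0,-3,0,0,0,-3,0,0,0,-3,0,0,0,-3,0,0,0,0,0],
)

```text
time: 15.4
ee_pos: [0.4514, 0.0662, 0.2314]
eef_rot: [0.018, 0.955, 0.033, 0.296]
ft_force: [0.1, 1.1, 2.1]
width: 0.0002
grip_force: 0.0
```

```bash
python3 st.py; python3 - <<'E'
from bench import r
import cv2,numpy as np
def c(im,x0,y0,w,h,k): return cv2.convertScaleAbs(cv2.resize(im[y0:y0+h,x0:x0+w,::-1],None,fx=k,fy=k,interpolation=cv2.INTER_CUBIC),alpha=1.4,beta=15)
cv2.imwrite("pics/s5.png",np.hstack([c(r.camera("side"),240,160,100,120,4),c(r.camera("top"),170,200,100,120,4)]))
E
```

```text
15.4 q [-0.067 -0.5   -0.216  2.338  0.011  0.698  1.239] p [0.4514 0.0662 0.2314]
x [-0.824  0.053 -0.563] y [0.014 0.997 0.074] z [ 0.566  0.053 -0.823] [0.1 1.1 2.1]
```

View pics/s5.png

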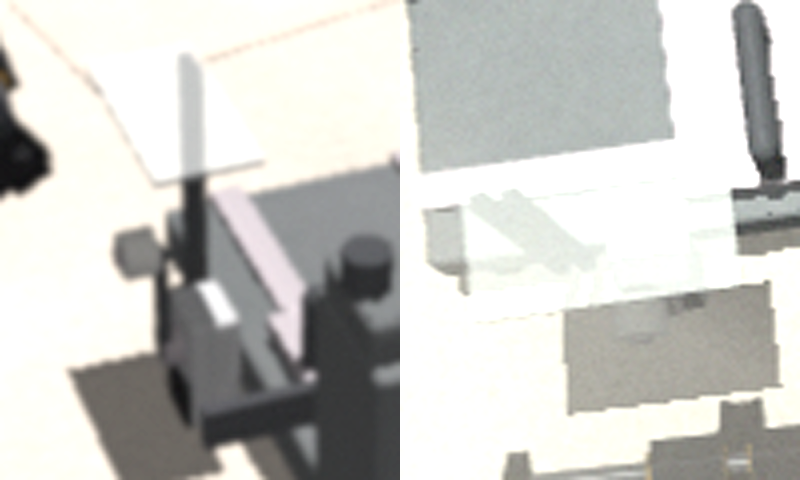

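The roller is back upright at side (274,222), with the bed at its stop. Next I'm locating the yellow decoy to check clearance.

```bash
python3 - <<'E'
from h import *
print(tri([('top',np.array([519,276.7])),('side',np.array([347.5,460.]))]))
from bench import r
import cv2
for n,(x0,y0,w,h) in dict(top=(455,285,40,40),side=(275,398,45,40)).items():
    g=cv2.cvtColor(r.camera(n)[y0:y0+h,x0:x0+w],cv2.COLOR_RGB2GRAY);m=(g<45).astype('u1')
    k,l,st,c=cv2.connectedComponentsWithStats(m);i=1+st[1:,4].argmax();print(n,st[i],c[i]+[x0,y0])
E
```

```text
(array([ 0.45638058, -0.4599927 ,  0.09423663]), array([ 0.00064463, -0.01228617, -0.00910879,  0.00226729]))
top [ 11  15  12  12 109] [471.5412844  305.44036697]
side [ 16  12  13  13 142] [297.04225352 416.21830986]
```

>>> arm_command(
  moves=[0,-2,-0.3,0,0,-3.5,-0.3,0,0,-3.5,0,0,0,-3.5,0,0,0,-3.5,0,0,0,-3.5,0,0,0,-3.5,0,0,0,-3.5,0,0,0,-3.5,0,0,0,-3.5,0,0,0,0,0,0],
  fingers=75,
)

```text
time: 16.52
ee_pos: [0.4469, -0.2726, 0.2057]
eef_rot: [0.022, 0.956, 0.03, 0.292]
ft_force: [0.1, 1.2, 0.6]
width: 0.0624
grip_force: 0.0
```

```bash
python3 st.py
```

```text
16.5167 q [ 0.011 -0.25   0.655  2.179 -0.368  0.752  2.428] p [ 0.4469 -0.2726  0.2057]
x [-0.828  0.06  -0.557] y [0.024 0.997 0.071] z [ 0.56   0.045 -0.828] [0.1 1.2 0.6]
```

>>> arm_command(
  moves=[0,0,0,6,1,-2.2,0.1,0,1,-2.2,0.1,0,1,-2.2,0.1,0,0,-2.2,0.1,0,0,0,0,0],
)

```text
time: 17.02
ee_pos: [0.4169, -0.3377, 0.1776]
eef_rot: [0.07, 0.953, 0.047, 0.29]
ft_force: [1.0, -0.5, -0.3]
width: 0.0651
grip_force: 0.0
```

```bash
python3 st.py
```

```text
17.0167 q [-0.177 -0.171  1.039  2.148 -0.483  0.784  2.6  ] p [ 0.4169 -0.3377  0.1776]
x [-0.822  0.161 -0.547] y [0.107 0.986 0.13 ] z [ 0.56   0.048 -0.827] [ 1.  -0.5 -0.3]
```

>>> arm_command(
  moves=[0,0,0,7,0,0,0,7,0,0,0,7,0,0,0,7,0,0,0,7,0,0,0,7,0,0,0,7,0,0,0,7,0,0,0,7,0,0,0,7,0,0,0,7,0,0,0,7],
)

```text
time: 18.02
ee_pos: [0.4186, -0.3341, 0.1785]
eef_rot: [0.689, 0.662, 0.23, 0.184]
ft_force: [-0.1, -0.8, -0.2]
width: 0.0653
grip_force: 0.0
```

>>> arm_command(
  moves=[0,0,0,7,0,0,0,7,0,0,0,7,0,0,0,7,0,0,0,7,0,0,0,7,0,0,0,7,0,0,0,7,0,0,0,7,0,0,0,7,0,0,0,7,0,0,0,7],
)

```text
time: 19.02
ee_pos: [0.4187, -0.334, 0.1784]
eef_rot: [0.955, 0.03, 0.294, -0.018]
ft_force: [1.2, 0.3, 0.1]
width: 0.0653
grip_force: 0.0
```

```bash
python3 st.py
```

```text
19.0167 q [ 0.174 -0.093  0.71   2.14  -0.606  0.815 -0.249] p [ 0.4187 -0.334   0.1784]
x [0.825 0.048 0.563] y [ 0.069 -0.998 -0.016] z [ 0.56   0.052 -0.827] [1.2 0.3 0.1]
```

>>> arm_command(
  moves=[0,1.9,0,0,-1.4,0,1.9,0,-1.4,0,1.9,0,-1.4,0,1.9,0,-1.4,0,1.9,0,0,0,0,0,0,0,0,0],
)

```text
time: 19.6
ee_pos: [0.4155, -0.3522, 0.0829]
eef_rot: [0.955, 0.032, 0.293, -0.018]
ft_force: [-0.3, -0.2, 0.9]
width: 0.065
grip_force: 0.0
```

>>> arm_command(
  moves=[0,0,0,0,0,0,0,0,0,0,0,0,0,0,0,0,0,0,0,0,0,0,0,0,0,0,0,0,0,0,0,0],
  fingers=0,
  squeeze=5,
)

```text
time: 20.27
ee_pos: [0.4161, -0.3533, 0.0844]
eef_rot: [0.955, 0.032, 0.294, -0.017]
ft_force: [-2.1, 2.0, 2.2]
width: 0.0255
grip_force: 5.0
```

>>> arm_command(
  moves=[0.98,0,0.16,0,0.96,0,0.28,0,0.92,0,0.39,0,0.86,0,0.51,0,0.79,0,0.61,0,0.7,0,0.71,0,0.61,0,0.79,0,0.51,0,0.86,0,0.1,0,0.2,0,0,0,0,0,0,0,0,0],
)

```text
time: 21.18
ee_pos: [0.4955, -0.3463, 0.0831]
eef_rot: [0.955, 0.033, 0.294, -0.018]
ft_force: [1.2, 6.0, 0.7]
width: 0.0253
grip_force: 5.0
```

>>> arm_command(
  moves=[0,0,0,0,0,0,0,0,0,0,0,0,0,0,0,0,1.4,0,-1.9,0,1.4,0,-1.9,0,1.4,0,-1.9,0,1.4,0,-1.9,0,1.4,0,-1.9,0,1.4,0,-1.9,0,0,0,0,0],
  fingers=75,
)

```text
time: 22.1
ee_pos: [0.501, -0.3517, 0.2302]
eef_rot: [0.954, 0.032, 0.297, -0.014]
ft_force: [0.5, -1.4, 0.9]
width: 0.065
grip_force: 0.0
```

>>> arm_command(
  moves=[1.4,0,-1.9,0,1.4,0,-1.9,0,0,0,-3,0,0,0,-3,0,0,0,-3,0,0,0,0,0],
)

```text
time: 22.6
ee_pos: [0.449, -0.358, 0.352]
eef_rot: [0.954, 0.03, 0.298, -0.014]
ft_force: [0.6, -1.1, 0.3]
width: 0.0654
grip_force: 0.0
```

```bash
python3 st.py; python3 - <<'E'
from bench import r
import cv2,numpy as np
a=r.camera("side");b=r.camera("top")
o=np.hstack([a[:,:,::-1],b[:,:,::-1]]);cv2.imwrite("pics/fin.png",cv2.resize(o,(800,300),interpolation=cv2.INTER_AREA))
cv2.imwrite("pics/fin2.png",np.vstack([np.hstack([cv2.resize(a[380:470,260:360,::-1],(400,360)),cv2.resize(b[230:320,420:520,::-1],(400,360))]),cv2.resize(o,(800,230))]))
E
```

```text
22.6 q [ 0.044 -0.185  0.749  1.82  -0.377  1.087 -0.584] p [ 0.449 -0.358  0.352]
x [0.821 0.049 0.569] y [ 0.066 -0.998 -0.009] z [ 0.567  0.045 -0.822] [ 0.6 -1.1  0.3]
```

View pics/fin2.png

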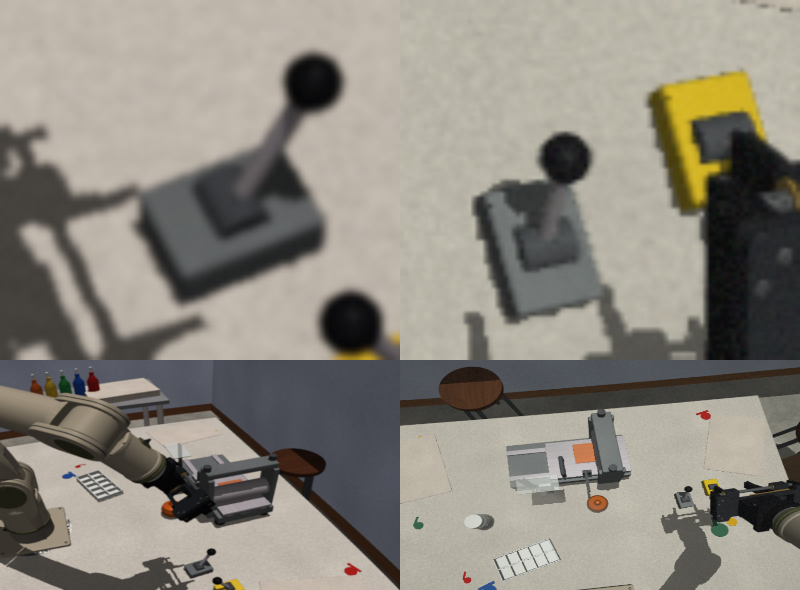

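```bash
python3 - <<'E'
from h import *
p,_=tri([('side',np.array([338.5,400.5])),('top',np.array([461.3,269.3]))]);d=p-np.array([.4099,-.3533,.094]);print(p,_,d, 'swing',2*np.arcsin(np.linalg.norm(d)/.16))
from bench import r
import cv2
b=cv2.imread("pics/top0.png")[280:360,100:340].astype(int);n=r.camera("top")[280:360,100:340,::-1].astype(int)
for nm,im in(('0',b),('1',n)):
    m=(im[:,:,2]-im[:,:,0]>70);ys,xs=np.nonzero(m);w=(im[:,:80].min(2)>180);y2,x2=np.nonzero(w);print(nm,xs.mean(),ys.mean(),x2.mean(),y2.mean())
E
```

```text
[ 0.4858618  -0.34675175  0.09367975] [-0.10346749  0.02626807  0.00683578 -0.130113  ] [ 0.0759618   0.00654825 -0.00032025] swing 0.9933983615137646
0 215.87332339791357 17.174366616989566 16.165551839464882 56.2943143812709
1 215.82857142857142 17.041428571428572 16.213036565977742 56.16693163751987
```

The lever has swung 0.99 rad, and the jar and gourd haven't moved. I'm handing in the job.

```bash
python3 -c "
from bench import r
print(r.close_job())"
```

```text
the job is handed in; nothing more can be done
None
```

I handed in the job with no verdict shown: the bed is at its stop, the roller arm went an estimated 0.51–0.65 rad (past the click) and sprang back upright, the control lever measured 0.99 rad over, and the jar and gourd did not move.

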